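# Push a tray of gilded rosettes through the flap of a drying box

## Robot

A 7-joint arm with a two-finger parallel gripper is mounted at the origin on the work surface. World frame = base frame: x ahead of the robot, y to its left, z up, the work surface at z = 0. Lengths are in m, angles in rad, forces in N, time in s.
With the tool pointing down it reaches from about 0.35 to 0.9 m from the base axis. Payload 19.9 kg.
Tool frame: the origin (TCP) lies between the finger pads; the fingertips stand 19 mm ahead of it and the grasp point (between the pads) is the TCP; z points along the fingers, y is the direction in which the jaws open and shut (so a half turn about z gives the same grasp; the last joint's range is limited). The gripper opens to 94 mm and grips with 3 to 60 N. Pads are 16 mm wide; open, the fingers measure 119 mm over their backs; the gripper's body (75 mm by 177 mm) begins 78 mm behind the grasp point.
Start: joints at [1.151, 0.417, -0.01, 1.614, 0.005, 1.111, -0.053], TCP at [0.231, -0.581, 0.224] pointing down, gripper open.
Joint ranges: [-2.81, 2.81], [-0.39, 2.02], [-1.27, 1.25], [0.06, 2.57], [-1.19, 4.33], [0.19, 2], [-2.82, 2.82]. Speed limits (rad/s): [1.89, 1.89, 2.39, 2.39, 3.01, 3.01, 3.01].

## Interface

Orientations are given as a 3x3 rotation matrix whose columns are the frame's x, y, z axes.
In Python, from rig import robot gives the robot as it stands. Calls block until the motion is done:
- robot.move_ptp(position, orientation): joint-space move of the TCP to a pose.
- robot.move_linear(position, velocity=0.15, frame=None, threshold=None): straight line of the TCP; frame=None keeps the orientation; velocity is the mean speed in m/s. With threshold (N) it stops when the force on the tool has changed by that much, and returns True; else False.
- robot.goto_joints(angles): joint-space move.
- robot.gripper_to(opening): finger opening in m; the grip force is fixed at half the most; returns when the fingers have stopped.
- robot.pause(seconds).
- robot.ik(position, orientation): joint angles nearest the present ones, or None.
- robot.get_state(): the state.
- robot.grab_frame(name): name is "scene" or "top" or "wrist"; returns the picture (400x640x3 uint8, red, green, blue); there is no depth.
- robot.camera_info(name): a dict with "fx", "fy", "cx", "cy" (pixels), "dist" ([k1, k2, p1, p2, k3] as OpenCV has them; the pictures are not rectified), "rvec" (rotation vector, rad) and "tvec" (3), from world to camera coordinates, as OpenCV has them. Camera axes: x right, y down, z forward; pixel columns grow to the right and rows downward; lengths in m; the calibration is good to about 2 mm. A picture is of the moment at which its call begins: read the wrist's pose just before it. camera_info takes no time and is no camera call; for the wrist camera it gives the pose at the moment of the call.
A pose or a line that the arm cannot do raises robot.PlanningError and nothing moves.
- robot.sign_off(): hands the job in, once; it reports no verdict.
The state is a dict: "time": time; "qpos": joint angles; "joint_vel": joint speeds; "effort": joint torques, N m; "ee_pos": TCP position; "tool_rot": TCP orientation; "force": force on the tool from outside, world axes, zero at the start; "moment": the same for the moment, N m; "opening": finger opening in m.
Only numpy, scipy, OpenCV 4.12 (cv2) and the standard library are available. Lean on these libraries where they do the work, as an engineer would, in place of code of your own. Each camera call takes 0.05 s, during which the arm holds its last target.

## Task

With the fingertips, push the grey tray of gilded (gold) rosettes along the loading board and through the hanging blue flap, until it is completely inside the drying box, past the flap, then draw the fingers back out so that the flap swings fully shut behind it. Only push: do not pick up or tip the tray, and keep the gripper off the wet gilding. Leave the tray of white-primed rosettes, the dropper bottle and the paint jar where they are.

Things in the scene. Friction and masses are not known exactly. Their poses are not given: they have to be found in the camera images.
- box: Fixed wooden drying box, clear roof and back. Origin on the table straight below the flap's hinge line, mid-doorway; x points into the box (push direction), y left, z up. Base board 424 mm wide, top at z = 12 mm, from x = -180 (loading board, open on three sides) to 230 mm. Doorway 400 mm wide between side walls 12 mm thick that begin at x = -12 mm; the chamber is free up to x = 224 mm.
- roof_edge (a point): Middle of the clear roof's front edge, on its underside: box x = 20 mm, z = 212 mm; the hinge rod lies in front of it at x = 0, z = 200 mm. The gripper must stay below or in front of both: an upright tool meets them before the tray is in, so by then lean the tool about 35 to 45 degrees, fingers leading into the box (it may start upright and lean over on the way).
- flap (a joint): Blue flap's angle in rad: 0 hanging shut in the doorway, grows as its lower edge is pushed into the box, stop at 1.4; never opens outward. No latch or spring, 0.2 kg: yields to tray or fingers (1 to 2 N), falls shut by itself in about 1 s. Full doorway width, 4 mm thick, hinged 200 mm above the table, 158 mm long; a weight strip low on its inner face reaches 8 mm into the box.
- flap_edge (a point): Middle of the flap's lower edge: 42 mm above the table when shut, so 16 mm below the top of the tray's tall front plate and 4 mm above its other walls: the plate pushes the flap open, the rest passes beneath. The flap can shut with the tray's tail still sticking out under it; the tray is in when its rear wall is past the flap (box x above 0).
- gilt_tray: Loose grey tray with four gilded rosettes, the one to push in: 90 mm long (its x), 110 wide (its y), walls 26 high and 4 thick but the front plate 46 high, 0.2 to 0.5 kg. Origin at the centre of its underside. Starts on the loading board, left or right half before the flap, square to the box within 0.1 rad, about 50 mm from the other tray; its rear wall (x = -45 mm) faces the robot.
- gilt_rear_left (a point): Left rear corner of the gilded tray (its x = -45, y = 55 mm), half-way up.
- gilt_rear_right (a point): Right rear corner of the gilded tray (its x = -45, y = -55 mm), half-way up.
- gilt_rosettes: The four gilded rosettes fixed in the tray, wet: origin 4 mm above the tray's origin; they stand 15 mm high on the tray floor, well below the rim. Not to be touched.
- primed_tray: Same grey tray with four white-primed rosettes, in the other half of the loading board; stays where it is. Origin at the centre of its underside.
- dropper: Small amber dropper bottle, 34 mm across, 85 mm high, on the table to one side of the box; origin at the centre of its underside.
- paint_jar: Reddish paint jar, 60 mm across, 75 mm high, on the table to the other side of the box; origin at the centre of its underside.

How it is judged:
On the way, in this order (a step that is already met when the one before it is completed fails the run):
1. the flap is pushed open with the gilded tray part-way through the doorway (x of gilt_tray in the frame of box above -0.04 m and value of joint flap above 0.25 rad), for 0.03 s.
2. the gilded tray is wholly inside, past the flap (x of each of gilt_rear_left, gilt_rear_right in the frame of box above 0.005 m), for 0.1 s.
At the end, for the whole second after the job is handed in: Both rear corners of the gilded tray are at least 5 mm behind the flap's plane, the tray stands flat and still in the box, the flap hangs shut (under 0.05 rad), the primed tray has moved less than 15 mm and the dropper bottle and jar less than 20 mm (all of step 2 and x of gilt_tray in the frame of box below 0.224 m and angle between gilt_tray's own z axis and vertical below 0.05 rad and linear speed of gilt_tray below 0.02 m/s and value of joint flap below 0.05 rad and distance of primed_tray from where it was at the start of the episode below 0.015 m and distance of each of dropper, paint_jar from where it was at the start of the episode below 0.02 m); the robot touches nothing.
It fails at once if the gilded tray is lifted or tipped (height (world z) of gilt_tray above 0.024 m or angle between gilt_tray's own z axis and vertical above 0.2 rad).
It fails at once if the gripper touches the wet gilding (contact force between any of the fingers, the arm and gilt_rosettes above 0.5 N).
It fails at once if the primed tray is disturbed (distance of primed_tray from where it was at the start of the episode above 0.015 m).
It fails at once if the dropper bottle or the paint jar is disturbed (distance of any of dropper, paint_jar from where it was at the start of the episode above 0.02 m or angle between any of dropper, paint_jar's own z axis and vertical above 0.3 rad).
It also fails if it takes over 45 s, if anything falls off the work surface, if the arm or the gripper's body presses on something with over 40 N, if the wrist force passes 120 N, or if a joint passes its speed limit or range.

## Working session

There is one attempt and no reset: what is moved stays moved. The work goes in short steps, each a Python script; the robot and the scene stay as the last script left them, time stands still between calls to the robot, and variables do not carry over. Pictures are saved under pics/ and viewed, and the job is handed in when it is done.

```bash
ls; mkdir -p pics; python3 - <<'E'
from rig import robot
import cv2,numpy as np
for n in("scene","top","wrist"):
    i=robot.camera_info(n); print(n,{k:np.round(np.array(v),4).tolist() for k,v in i.items()})
    cv2.imwrite(f"pics/{n}0.png",robot.grab_frame(n)[:,:,::-1])
print(robot.get_state()["time"])
E
```

```text
pics
scene {'fx': 361.4389, 'fy': 361.4389, 'cx': 324.8968, 'cy': 199.8217, 'dist': [-0.0435, 0.0, 0.0, 0.0, 0.0], 'rvec': [2.3753, -0.6366, 0.2585], 'tvec': [-0.4919, 0.3347, 0.7563]}
top {'fx': 484.6869, 'fy': 484.6869, 'cx': 321.6701, 'cy': 206.1549, 'dist': [0.0089, 0.0, 0.0, 0.0, 0.0], 'rvec': [2.1759, -2.1895, 0.0852], 'tvec': [0.0389, 0.6142, 1.1755]}
wrist {'fx': 324.0752, 'fy': 324.0752, 'cx': 322.1723, 'cy': 199.9379, 'dist': [-0.03, 0.0, 0.0, 0.0, 0.0], 'rvec': [-2.3971, 1.6288, 0.2317], 'tvec': [-0.6257, -0.0291, 0.3912]}
0.15
```

View pics/scene0.png

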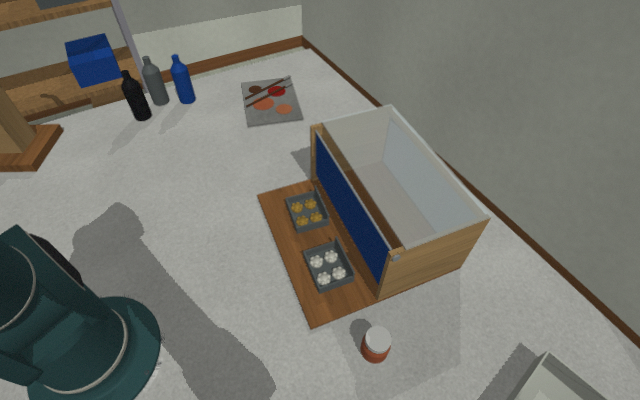

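View pics/top0.png

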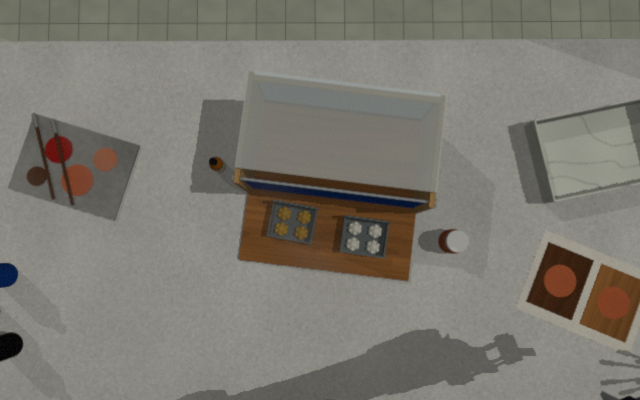

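View pics/wrist0.png

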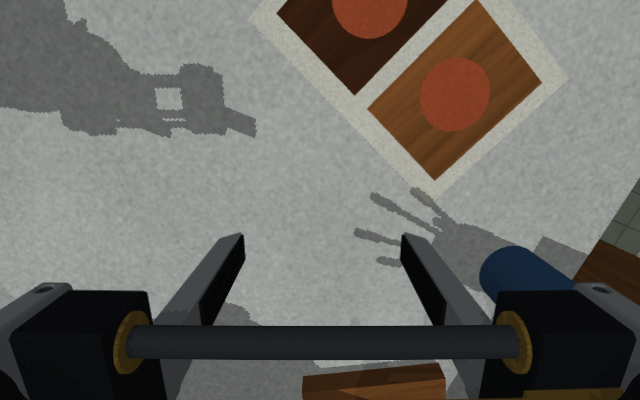

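The scene is clear: the gilt tray is in the left half (top view about 292,222), the primed tray is to its right (365,237), the dropper is at (215,163) and the jar at (453,241). The box is rotated slightly. Next I'll measure the masks.

```bash
cat > h.py <<'E'
from rig import robot
import cv2,numpy as np
def ray(info,px):
    K=np.array([[info["fx"],0,info["cx"]],[0,info["fy"],info["cy"]],[0,0,1]]);d=np.array(info["dist"])
    u=cv2.undistortPoints(np.array(px,float).reshape(-1,1,2),K,d).reshape(-1,2)
    R=cv2.Rodrigues(np.array(info["rvec"],float))[0];t=np.array(info["tvec"],float)
    return -R.T@t,(np.c_[u,np.ones(len(u))]@R)
def onz(info,px,z):
    c,d=ray(info,px); return c+d*((z-c[2])/d[:,2])[:,None]
def proj(info,P):
    K=np.array([[info["fx"],0,info["cx"]],[0,info["fy"],info["cy"]],[0,0,1]])
    return cv2.projectPoints(np.array(P,float).reshape(-1,1,3),np.array(info["rvec"],float),np.array(info["tvec"],float),K,np.array(info["dist"]))[0].reshape(-1,2)
def tri(i1,p1,i2,p2):
    c1,d1=ray(i1,[p1]);c2,d2=ray(i2,[p2]);A=np.c_[d1[0],-d2[0]]
    s=np.linalg.lstsq(A,c2-c1,rcond=None)[0];a=c1+d1[0]*s[0];b=c2+d2[0]*s[1]
    return (a+b)/2,np.linalg.norm(a-b)
E
python3 - <<'E'
import cv2
im=cv2.imread("pics/top0.png");c=im[180:290,200:430+40];cv2.imwrite("pics/topz.png",cv2.resize(c,None,fx=2.9,fy=2.9,interpolation=cv2.INTER_CUBIC))
im=cv2.imread("pics/scene0.png");c=im[100:340,250:500];cv2.imwrite("pics/scenez.png",cv2.resize(c,None,fx=2.4,fy=2.4,interpolation=cv2.INTER_CUBIC))
from h import *
info=robot.camera_info("top")
im=cv2.imread("pics/top0.png");h=cv2.cvtColor(im,cv2.COLOR_BGR2HSV)
m=((h[...,0]<20)&(h[...,1]>90)&(h[...,2]>50)).astype(np.uint8)*255
m[:,:235]=0;m[:,436:]=0;m[:190]=0;m[285:]=0
m=cv2.morphologyEx(m,cv2.MORPH_OPEN,np.ones((3,3)))
# front edge: per column lowest pixel ; left/right edges per row
cols=np.arange(248,402);f=np.array([[x,np.nonzero(m[:,x])[0].max()+0.5] for x in cols])
rows=np.arange(212,250);l=np.array([[np.nonzero(m[y])[0].min()-.5,y] for y in rows]); r=np.array([[np.nonzero(m[y])[0].max()+.5,y] for y in np.arange(215,270)])
for n,p in(("front",f),("left",l),("right",r)):
    W=onz(info,p,.012)[:,:2]; v=cv2.fitLine(W.astype(np.float32),cv2.DIST_HUBER,0,1e-4,1e-4).ravel(); print(n,v,np.degrees(np.arctan2(v[1],v[0])), np.ptp(W,0))
g=((h[...,1]<110)&(h[...,2]<125)).astype(np.uint8)*255
cv2.imwrite("pics/gz.png",cv2.resize(np.hstack([m[180:290,230:440],g[180:290,230:440]]),None,fx=1.9,fy=1.9))
E
```

```text
front [0.13082407 0.9914056  0.45736724 0.02912053] 82.48278 [0.04900768 0.37790382]
left [ 0.9913512  -0.13123558  0.5558274   0.23331563] -7.540997 [0.09187327 0.0119435 ]
right [ 0.9917733  -0.12800686  0.5262112  -0.18877402] -7.3544307 [0.13362303 0.01767093]
```

View pics/topz.png

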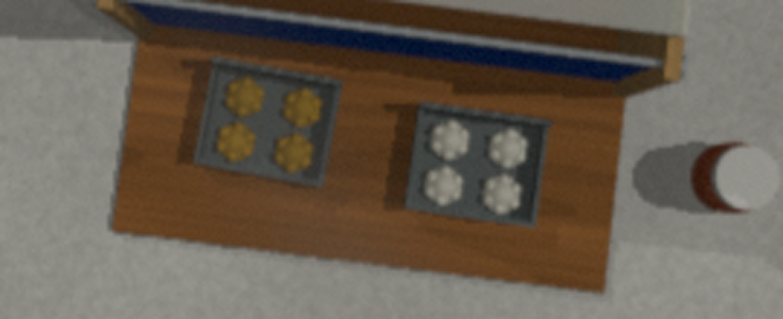

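View pics/gz.png

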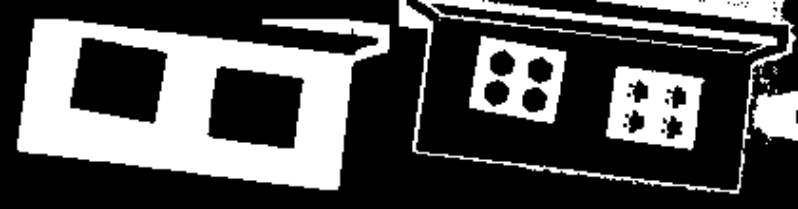

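View pics/scenez.png

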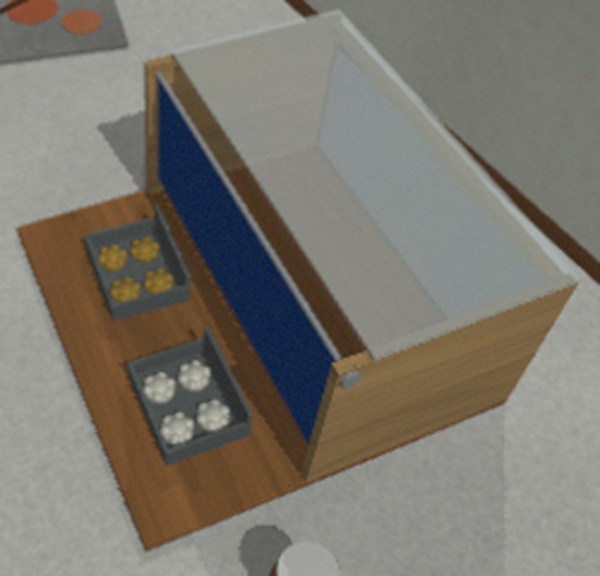

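```bash
cat >> h.py <<'E'
yaw=np.radians(-7.47); BR=np.array([[np.cos(yaw),-np.sin(yaw)],[np.sin(yaw),np.cos(yaw)]])
def inter(a,b):
    s=np.linalg.solve(np.c_[a[:2],-b[:2]],b[2:]-a[2:]); return a[2:]+s[0]*a[:2]
E
python3 - <<'E'
from h import *
F=np.array([0.1308,0.9914,0.45737,0.02912]);L=np.array([.99135,-.13124,.55583,.23332]);R=np.array([.99177,-.128,.52621,-.18877])
a,b=inter(F,L),inter(F,R);print("board corners",a,b,np.linalg.norm(a-b))
mid=(a+b)/2;O=mid+BR@[.18,0];print("box O",O)
info=robot.camera_info("top");sc=robot.camera_info("scene")
print("cam",ray(info,[[0,0]])[0],ray(sc,[[0,0]])[0])
im=cv2.imread("pics/top0.png");h=cv2.cvtColor(im,cv2.COLOR_BGR2HSV)
g=((h[...,1]<110)&(h[...,2]<125)).astype(np.uint8)*255
for nm,(u,v) in {"gilt":(292,222),"primed":(365,237)}.items():
    n,lab,st,_=cv2.connectedComponentsWithStats(g)
    k=lab[v,u]; 
    c=max(cv2.findContours((lab==k).astype(np.uint8),cv2.RETR_EXTERNAL,cv2.CHAIN_APPROX_NONE)[0],key=cv2.contourArea)
    q=cv2.approxPolyDP(cv2.convexHull(c),4,True).reshape(-1,2);print(nm,st[k],q.tolist())
    for z in(.012,.038,.058): print(z,((onz(info,q,z)[:,:2]-O)@BR).round(4).tolist())
# box features check: hinge rod / roof
s=robot.get_state();wi=robot.camera_info("wrist");c=ray(wi,[[0,0]])[0]
print("wristcam in tool",s["tool_rot"].T@(c-s["ee_pos"]) if hasattr(s["tool_rot"],"T") else np.array(s["tool_rot"]).T@(c-np.array(s["ee_pos"])))
print(np.round(s["tool_rot"],3))
print(proj(info,[[*(O+BR@[-.012,y]),.2] for y in(.206,-.206)]),proj(sc,[[*(O+BR@[-.012,y]),.2] for y in(.206,-.206)]))
E
```

```text
board corners [0.48553877 0.24262551] [ 0.43025663 -0.17638605] 0.42264264390983725
box O [0.63637006 0.00971846]
cam [0.52222387 0.03669661 1.21920431] [ 0.29383517 -0.44023893  0.80364293]
gilt [ 267  199   51   46 1218] [[273, 199], [317, 207], [310, 244], [267, 236]]
0.012 [[-0.0215, 0.1453], [-0.0277, 0.0337], [-0.1213, 0.0394], [-0.1149, 0.148]]
0.038 [[-0.0235, 0.1425], [-0.0297, 0.0332], [-0.1212, 0.0389], [-0.1149, 0.1451]]
0.058 [[-0.0251, 0.1403], [-0.0311, 0.0328], [-0.1211, 0.0384], [-0.1149, 0.1428]]
primed [ 339  215   52   44 1453] [[345, 215], [390, 222], [383, 258], [339, 251]]
0.012 [[-0.039, -0.0381], [-0.0424, -0.1515], [-0.1332, -0.1444], [-0.1296, -0.0341]]
0.038 [[-0.0406, -0.0371], [-0.044, -0.148], [-0.1329, -0.141], [-0.1293, -0.0331]]
0.058 [[-0.0419, -0.0362], [-0.0452, -0.1453], [-0.1326, -0.1384], [-0.1291, -0.0323]]
wristcam in tool [ 0.081003    0.00067257 -0.16008639]
[[ 0.929  0.369 -0.   ]
 [ 0.369 -0.929  0.001]
 [-0.    -0.001 -1.   ]]
[[236.33998663 182.90505445]
 [429.94898563 206.95135603]] [[311.28689604 129.79648792]
 [389.29366291 256.19808427]]
```

```bash
cat >> h.py <<'E'
O=np.array([.6364,.0097]); 
def W(x,y,z): return np.array([*(O+BR@[x,y]),z])
def rot(tilt,flip=False,dy=0.0):
    t=tilt; z=np.array([np.sin(t),0,-np.cos(t)]); x=np.array([np.cos(t),0,np.sin(t)])
    if flip: x=-x
    y=np.cross(z,x)
    a=yaw+dy; Rz=np.array([[np.cos(a),-np.sin(a),0],[np.sin(a),np.cos(a),0],[0,0,1]])
    return Rz@np.c_[x,y,z]
def tcp(tip,R): return np.asarray(tip)-.019*R[:,2]
E
python3 - <<'E'
from h import *
for flip in(0,1):
  for t in(0,20,30,35,40,45,50):
    R=rot(np.radians(t),flip)
    for tip in((-.16,.092,.024),(-.16,.092,.12),(0.03,.092,.024)):
        q=robot.ik(tcp(W(*tip),R),R); print(flip,t,tip,None if q is None else np.round(q,2))
E
```

```text
0 0 (-0.16, 0.092, 0.024) [ 0.09  0.51 -0.48  2.03  0.37  0.68 -2.33]
0 0 (-0.16, 0.092, 0.12) [ 0.28  0.39 -0.7   1.97  0.32  0.89 -2.29]
0 0 (0.03, 0.092, 0.024) [ 0.04  0.74 -0.33  1.56  0.29  0.89 -2.1 ]
0 20 (-0.16, 0.092, 0.024) [-0.56  0.38  0.15  2.3   0.63  0.21 -2.73]
0 20 (-0.16, 0.092, 0.12) [ 0.25  0.24 -0.74  2.22  0.7   0.55 -2.72]
0 20 (0.03, 0.092, 0.024) [-0.18  0.6  -0.08  1.87  0.47  0.39 -2.36]
0 30 (-0.16, 0.092, 0.024) [-0.65  0.39  0.16  2.4   1.89  0.25  2.23]
0 30 (-0.16, 0.092, 0.12) [-1.36  0.22  0.95  2.38  0.52  0.22 -2.65]
0 30 (0.03, 0.092, 0.024) None
0 35 (-0.16, 0.092, 0.024) [-0.53  0.41 -0.01  2.45  2.08  0.43  2.01]
0 35 (-0.16, 0.092, 0.12) [ 0.45  0.3  -1.08  2.38  1.49  0.63  2.75]
0 35 (0.03, 0.092, 0.024) [-0.29  0.58 -0.01  2.06  1.81  0.26  2.53]
0 40 (-0.16, 0.092, 0.024) [-0.25  0.48 -0.37  2.48  2.12  0.69  2.  ]
0 40 (-0.16, 0.092, 0.12) [-1.25  0.2   0.71  2.48  1.72  0.31  2.36]
0 40 (0.03, 0.092, 0.024) [-0.31  0.59 -0.01  2.11  2.17  0.36  2.15]
0 45 (-0.16, 0.092, 0.024) [ 0.03  0.63 -0.73  2.5   2.15  1.01  2.04]
0 45 (-0.16, 0.0
[... 1108 characters left out ...]
35 (0.03, 0.092, 0.024) [-0.    0.61 -0.37  2.05  1.77  0.43 -0.46]
1 40 (-0.16, 0.092, 0.024) [ 0.19  0.63 -0.87  2.47  2.04  0.93 -0.92]
1 40 (-0.16, 0.092, 0.12) [-0.07  0.2  -0.56  2.45  1.67  0.54 -0.66]
1 40 (0.03, 0.092, 0.024) [-0.28  0.59 -0.05  2.11  2.15  0.37 -0.95]
1 45 (-0.16, 0.092, 0.024) [ 0.19  0.73 -0.91  2.5   2.14  1.12 -1.  ]
1 45 (-0.16, 0.092, 0.12) [-0.41  0.2  -0.25  2.5   1.87  0.59 -0.93]
1 45 (0.03, 0.092, 0.024) [-0.14  0.63 -0.25  2.15  2.26  0.57 -1.01]
1 50 (-0.16, 0.092, 0.024) [-0.    0.72 -0.73  2.53  2.22  1.19 -1.18]
1 50 (-0.16, 0.092, 0.12) [ 0.05  0.33 -0.79  2.53  1.97  0.87 -0.99]
1 50 (0.03, 0.092, 0.024) [ 0.32  0.85 -0.82  2.17  2.3   0.97 -0.76]
```

```bash
python3 - <<'E'
from h import *
R=rot(np.radians(40),1)
for x,z in((-.2,.16),(-.2,.12),(-.18,.14)):
    p=tcp(W(x,.092,z),R); q=robot.ik(p,R); print(x,z,p.round(3),None if q is None else np.round(q,2))
    if q is not None: break
robot.gripper_to(.06)
robot.move_ptp(p,R)
s=robot.get_state();print(s["time"],np.round(s["qpos"],2),np.round(s["ee_pos"],3),s["opening"])
import pickle
pickle.dump(robot.camera_info("wrist"),open("w1.pkl","wb"))
cv2.imwrite("pics/w1.png",robot.grab_frame("wrist")[:,:,::-1])
cv2.imwrite("pics/s1.png",robot.grab_frame("scene")[:,:,::-1])
E
```

```text
-0.2 0.16 [0.438 0.129 0.175] [-0.13  0.02 -0.55  2.48  1.35  0.51 -0.43]
3.4667 [-0.13  0.02 -0.55  2.48  1.35  0.51 -0.43] [0.438 0.128 0.175] 0.05993852173867185
```

View pics/w1.png

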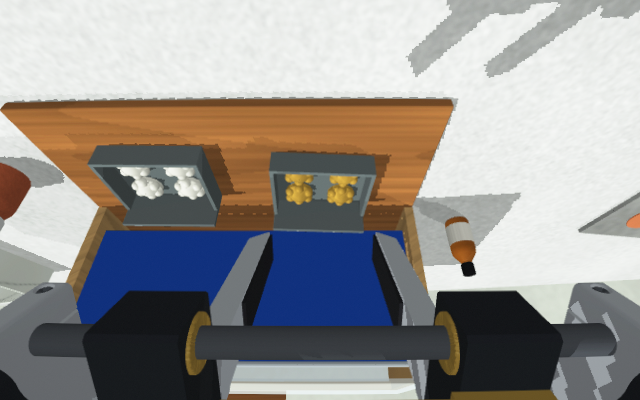

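View pics/s1.png

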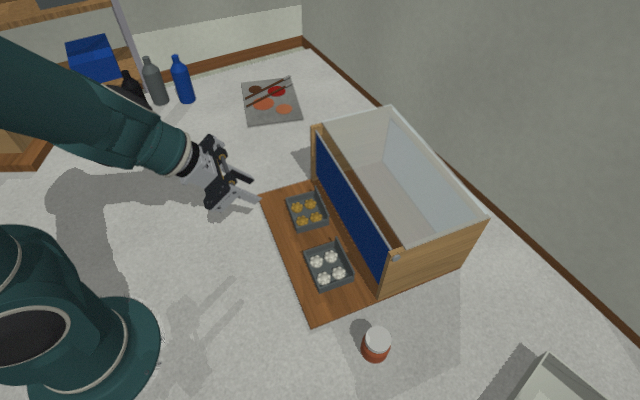

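The wrist view is inverted. The gilt tray's rear wall shows its bottom edge near row 153 and its rim near row 172, between columns 272 and 376. I'll measure its height and place by triangulating with the top view.

```bash
python3 - <<'E'
import cv2
im=cv2.imread("pics/w1.png");c=im[140:240,255:395];cv2.imwrite("pics/w1z.png",cv2.resize(c,None,fx=5,fy=5,interpolation=cv2.INTER_CUBIC))
E
```

```text
(no output)
```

View pics/w1z.png

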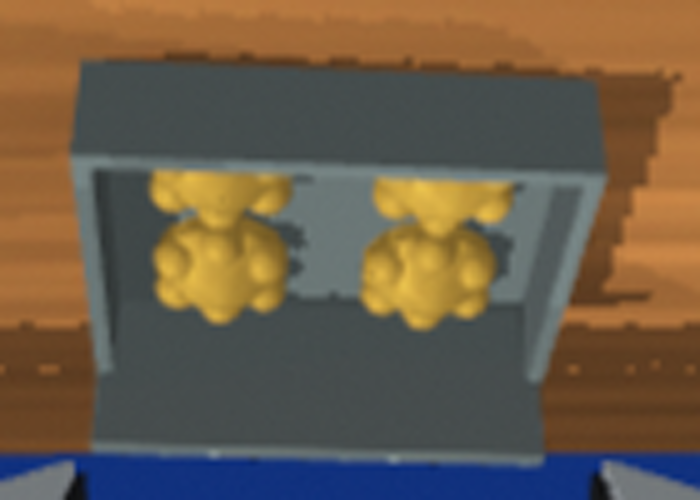

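```bash
python3 - <<'E'
from h import *
import pickle
w=pickle.load(open("w1.pkl","rb"));t=robot.camera_info("top")
f=lambda P:((P[:,:2]-O)@BR).round(4)
print("bottom z12",f(onz(w,[[271,152.4],[374.4,156.4]],.012)))
print("rim z38",f(onz(w,[[269.4,171],[376.2,175]],.038)))
for a,b in(((269.4,171),(310.5,244.5)),((376.2,175),(266.5,236.5))):
    P,e=tri(w,a,t,b);print("tri rim",f(P[None]),P[2].round(4),e.round(4))
E
```

```text
bottom z12 [[-0.12    0.0359]
 [-0.1136  0.1464]]
rim z38 [[-0.1209  0.0367]
 [-0.1143  0.1458]]
tri rim [[-0.1223  0.0373]] 0.0392 0.0004
tri rim [[-0.1163  0.1457]] 0.0395 0.0005
```

```bash
python3 - <<'E'
from h import *
R=rot(np.radians(40),1)
robot.move_linear(tcp(W(-.175,.0913,.10),R),velocity=.12)
hit=robot.move_linear(tcp(W(-.165,.0913,.0245),R),velocity=.08,threshold=8)
s=robot.get_state();print(hit,s["time"],np.round(s["force"],1),tcp(W(-.165,.0913,.0245),R)-s["ee_pos"])
hit=robot.move_linear(tcp(W(-.110,.0913,.0245),R),velocity=.06,threshold=15)
s=robot.get_state();print(hit,s["time"],np.round(s["force"],1))
cv2.imwrite("pics/w2.png",robot.grab_frame("wrist")[:,:,::-1])
cv2.imwrite("pics/s2.png",robot.grab_frame("scene")[100:340,150:470,::-1].repeat(2,0).repeat(2,1))
E
```

```text
False 5.3583 [ 0.7  1.2 -0.1] [-1.66573718e-04 -8.38880320e-05 -5.35030155e-04]
False 6.425 [-0.4  0.5  0.7]
```

View pics/w2.png

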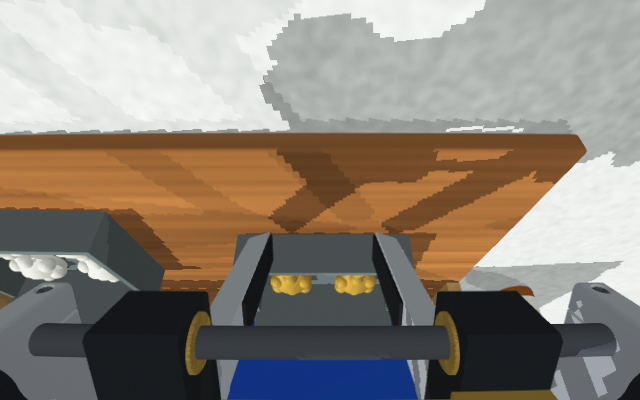

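View pics/s2.png

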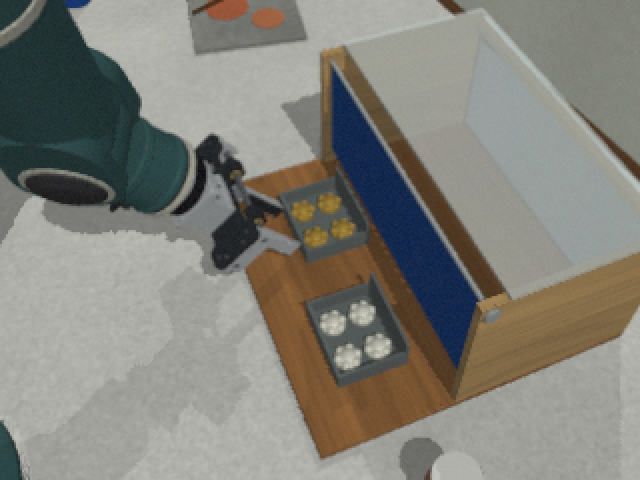

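Both fingers bear on the rear wall (wrist rows 234–280), centred and clear of the gilding. The primed tray hasn't moved. I'll keep pushing.

```bash
python3 - <<'E'
from h import *
R=rot(np.radians(40),1)
for x in(-.06,-.03,.0):
    hit=robot.move_linear(tcp(W(x,.0913,.0245),R),velocity=.06,threshold=20)
    s=robot.get_state();print(x,hit,round(s["time"],2),np.round(s["force"],1))
    if hit: break
    cv2.imwrite(f"pics/s3_{int(x*1000)}.png",robot.grab_frame("scene")[100:340,150:470,::-1].repeat(2,0).repeat(2,1))
cv2.imwrite("pics/w3.png",robot.grab_frame("wrist")[:,:,::-1])
E
```

```text
-0.06 False 7.51 [-0.1  0.4 -0. ]
-0.03 False 8.21 [ 0.9 -0.3  0. ]
0.0 False 8.91 [-0.9  0.4  0.2]
```

View pics/w3.png

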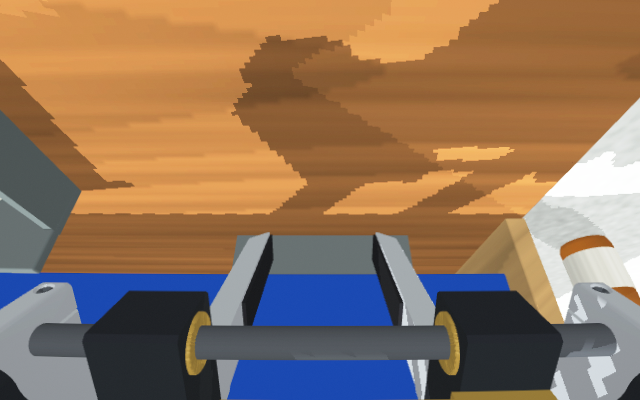

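```bash
ls pics; python3 -c "
import cv2,glob
a=[cv2.resize(cv2.imread(f),(400,300)) for f in ('pics/s3_-60.png','pics/s3_0.png')]
cv2.imwrite('pics/s3m.png',cv2.hconcat(a))"
```

```text
gz.png
s1.png
s2.png
s3_-30.png
s3_-60.png
s3_0.png
scene0.png
scenez.png
top0.png
topz.png
w1.png
w1z.png
w2.png
w3.png
wrist0.png
```

View pics/s3m.png

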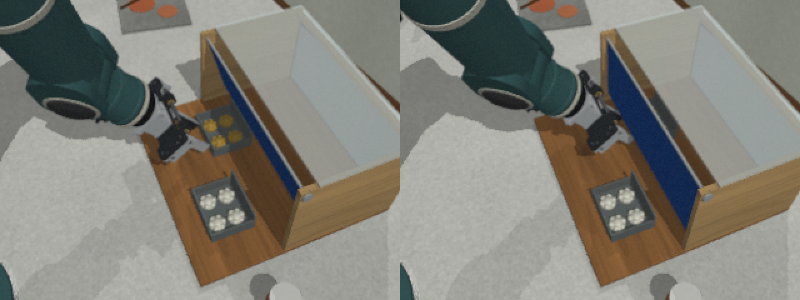

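With the tip at x = 0, the tray's rear wall is near x = +6 mm. The plate is past the flap, and the flap rests against the fingers. I'll do the last push, then back out.

```bash
python3 - <<'E'
from h import *
R=rot(np.radians(40),1)
hit=robot.move_linear(tcp(W(.030,.0913,.0245),R),velocity=.04,threshold=20)
s=robot.get_state();print(hit,round(s["time"],2),np.round(s["force"],1),(s["ee_pos"]-tcp(W(.03,.0913,.0245),R)).round(4))
robot.pause(.2)
cv2.imwrite("pics/w4.png",robot.grab_frame("wrist")[:,:,::-1])
hit=robot.move_linear(tcp(W(-.10,.0913,.0245),R),velocity=.08,threshold=20)
print(hit,robot.get_state()["force"])
robot.move_linear(tcp(W(-.17,.0913,.08),R),velocity=.12)
robot.move_linear(tcp(W(-.2,.0913,.16),R),velocity=.12)
robot.pause(1.)
import pickle
pickle.dump(robot.camera_info("wrist"),open("w5.pkl","wb"))
for n in("wrist","scene","top"): cv2.imwrite(f"pics/{n}5.png",robot.grab_frame(n)[:,:,::-1])
s=robot.get_state();print(s["time"],np.round(s["force"],1))
E
```

```text
False 9.91 [-0.5 -0.2 -1. ] [-0.     -0.0001  0.    ]
False [-0.68396482  0.88574604  0.05074999]
14.8333 [-0.  -0.3  0.2]
```

View pics/wrist5.png

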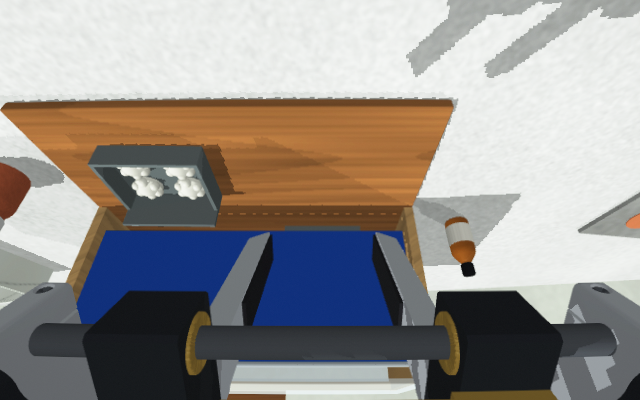

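View pics/scene5.png

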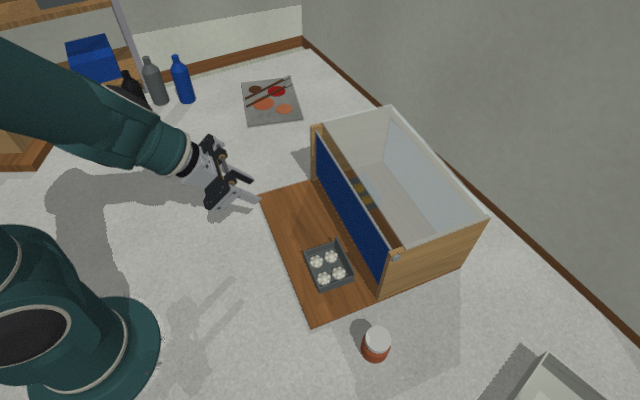

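View pics/top5.png

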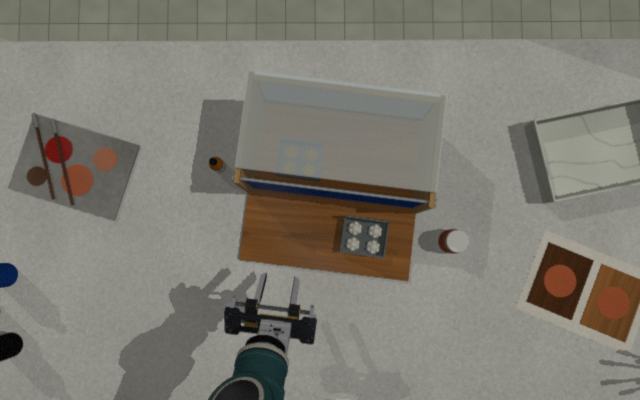

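The tray is visible through the clear roof at about (300,160) in the top view. The flap's edge is at wrist row 231, as before. I'll check these numerically.

```bash
python3 - <<'E'
from h import *
t=robot.camera_info("top")
a=cv2.imread("pics/w1.png").astype(int);b=cv2.imread("pics/wrist5.png").astype(int)
def flap(i,x):
    h=cv2.cvtColor(i.astype(np.uint8),cv2.COLOR_BGR2HSV)[:,x]; return int(np.nonzero((abs(h[:,0].astype(int)-112)<12)&(h[:,1]>150))[0].min())
print([(x,flap(a,x),flap(b,x)) for x in(140,180,230,385,395)], "grey rows beneath flap @320:",b[222:236,320].tolist())
A=cv2.imread("pics/top0.png").astype(int);B=cv2.imread("pics/top5.png").astype(int)
d=np.abs(A-B).max(2)
for n,(x0,y0,x1,y1) in dict(primed=(335,210,395,262),dropper=(205,152,225,175),jar=(436,225,472,257)).items(): print(n,d[y0:y1,x0:x1].max(),d[y0:y1,x0:x1].mean())
m=(d[100:183,250:440]>12).astype(np.uint8);ys,xs=np.nonzero(cv2.morphologyEx(m,cv2.MORPH_OPEN,np.ones((3,3))));
q=cv2.boxPoints(cv2.minAreaRect(np.c_[xs+250,ys+100].astype(np.float32)));print(q.round(1).tolist());print(((onz(t,q,.038)[:,:2]-O)@BR).round(3).tolist())
cv2.imwrite("pics/top5z.png",cv2.resize(cv2.imread("pics/top5.png")[120:215,230:400],None,fx=4,fy=4,interpolation=cv2.INTER_CUBIC))
E
```

```text
[(140, 231, 231), (180, 231, 231), (230, 231, 231), (385, 231, 231), (395, 231, 231)] grey rows beneath flap @320: [[34, 61, 95], [36, 65, 99], [35, 65, 101], [49, 70, 93], [68, 74, 76], [76, 76, 69], [77, 77, 70], [77, 77, 70], [87, 67, 54], [112, 53, 28], [125, 48, 16], [125, 49, 17], [124, 47, 15], [124, 48, 16]]
primed 16 3.9846153846153847
dropper 13 4.404347826086957
jar 12 4.989583333333333
[[275.70001220703125, 175.6999969482422], [276.1000061035156, 172.39999389648438], [319.29998779296875, 177.60000610351562], [318.8999938964844, 181.0]]
[[0.034, 0.144], [0.042, 0.144], [0.043, 0.037], [0.034, 0.037]]
```

View pics/top5z.png

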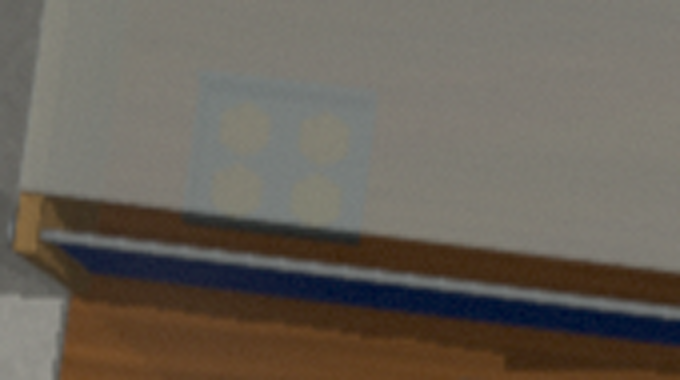

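The rear corners sit at box x ≈ 34 mm and square to it. The flap's edge is exactly where it was when shut, and nothing else has moved. I'm handing in.

```bash
python3 -c "
from rig import robot
robot.sign_off()"
```

```text
the job is handed in; nothing more can be done
```

The gilded tray is fully inside the drying box with the flap shut behind it, and I handed the job in at about 15 s on the robot's clock. I pushed its rear wall with the two fingertips, tool leaned 40° and fingers open 60 mm, then drew straight back out.

Last checks before handing in:
- **Gilded tray:** both rear corners measured about 34 mm past the flap, square to the box. That is about 2 mm from the roughly 36 mm I commanded.
- **Flap:** its lower edge is on the same image row (231) as before the push, so it hangs shut.
- **Other objects:** the primed tray, dropper bottle and jar look unchanged in the top view.
- **Forces:** at each check between moves the tool force was about 1.5 N or less.
- **Measurement check:** the measured rim height was 39 mm against 38 mm from your dimensions.

I did not read the flap's angle during the push. That it opened far enough comes from the geometry and the pictures. No check failed.

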